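# Sweep the cap screws off the sorting tray into the bin

### The job

Empty the sorting tray into the parts bin without picking anything up. Push the slide gate at the tray's mouth fully open by its upright tab, sweep all three cap screws across the tray and out over the lip into the bin with the closed fingers, then push the gate fully shut again so that the next batch stays on the tray. Leave the bin, the oil bottle, the V-block and the hex key where they are.

Things in the scene. Friction and masses are not known exactly. Their poses are not given: they have to be found in the camera images.
- sort_tray: fixed aluminium sorting tray on four legs. Origin on the table under it; floor 60 mm up, inside 176 mm along its x (+-88) and from y=-115 to y=+120 mm; rims 18 mm high. Mouth in the -y wall, x from -44 to +44 mm. Straight upright guide fences, 18 mm high, run from (+-88,-50) to the mouth's sides (+-44,-115) mm. The lip ends at y=-139 mm, beyond it parts fall into the bin.
- tray_mouth (a point): middle of the mouth of the tray, on the floor line (tray x=0, y=-115, z=60 mm); outward is the tray's -y; axes as the tray's
- gate (a joint): position of the steel slide gate, m: 0 fully shut, 0.092 fully open. It slides towards the tray's +x just outside the mouth (blade 20 mm high, at tray y=-120 mm), stiff by about 1.5 N, stays where left
- gate_tab (a point): centre of the gate's upright tab: a steel plate with a black rubber grip, 5 mm thick along the tray's x, 30 mm wide along y, its edges 80 to 110 mm above the table; at tray (18 mm + gate position, -132, 95). Free from both x sides above the 78 mm high rims. Axes as the tray's
- screw_a: black steel M10 socket-head cap screw lying down, 40 mm long, head 16 mm across and 10 mm long at its own +y end, thread 10 mm, about 35 g, slides rather than rolls. Origin near the middle of its length, on the side it lies on (so up to 16 mm above the floor if turned over)
- screw_b: black steel M10 socket-head cap screw lying down, 40 mm long, head 16 mm across and 10 mm long at its own +y end, thread 10 mm, about 35 g, slides rather than rolls. Origin near the middle of its length, on the side it lies on (so up to 16 mm above the floor if turned over)
- screw_c: black steel M10 socket-head cap screw lying down, 40 mm long, head 16 mm across and 10 mm long at its own +y end, thread 10 mm, about 35 g, slides rather than rolls. Origin near the middle of its length, on the side it lies on (so up to 16 mm above the floor if turned over)
- parts_bin: loose grey open bin, 150 mm along its x, 120 mm along y, 45 mm high, walls 3 mm, 0.35 kg; stands under the tray's lip at the -y side. Origin: centre of its underside
- oil_bottle: bystander: squeeze bottle with spout, 43 mm wide, 142 mm tall, origin at the centre of its foot
- v_block: bystander: steel V-block with stirrup clamp, 46x51x69 mm, origin at the centre of its underside
- hex_key: bystander: black hex key lying flat, 39x108x8 mm, origin at the centre of its underside

How it is judged:
By the outcome, as a careful person would: the job done as asked, in the order asked, and still so for the second after the job is handed in, with the robot touching nothing.
It also fails if it takes over 67 s, if anything falls off the work surface, if the arm or the gripper's body presses on something with over 40 N, if the wrist force passes 120 N, or if a joint passes its speed limit or range.

### The arm

A 7-joint arm with a two-finger parallel gripper is mounted at the origin on a cart in front of the work surface, level with it; the furniture and walls round the work are solid. World frame = base frame: x ahead of the robot, y to its left, z up, the work surface at z = 0. Lengths are in m, angles in rad, forces in N, time in s.
With the tool pointing down it reaches from about 0.425 to 0.95 m from the base axis. Payload 4.7 kg.
Tool frame: the origin (TCP) lies between the finger pads; the fingertips stand env.finger_overhang ahead of it and the grasp point (between the pads) is the TCP (env.finger_overhang is the distance from the TCP to the fingertips, in m); z points along the fingers, y is the line along which they close (so a half turn about z gives the same grasp; the last joint's range is limited). The gripper opens to 85 mm and grips with 20 to 120 N. Pads are 22 mm wide; open, the fingers measure 114 mm over their backs; the gripper's body (76 mm by 85 mm) begins 54 mm behind the grasp point. The pads swing forward as they close: fully open they stand 13 mm farther back than shut.
Start: joints at [-1.163, 0.469, -0.049, 1.532, 0.024, 1.141, -0.082], TCP at [0.286, 0.612, 0.25] pointing down, gripper open.
Joint ranges: [-2.59, 2.59], [-0.33, 1.99], [-1.39, 1.29], [0.1, 2.45], [-1.04, 4.18], [0.21, 1.99], [-2.66, 2.66]. Speed limits (rad/s): [2.57, 2.57, 3.14, 3.14, 3.14, 3.14, 3.14].

### API

Orientations are given as a rotation vector (axis times angle).
In Python, from station import sensors, capture, ticket, env gives the robot as it stands.
- The arm moves only by the tool apply_moves, never from a script. Its argument "targets" is one flat list of numbers, 7 for each row, row after row: the shift along the tool's x, y, z each as a share of 100 mm, from -1 to 1, then the turn, a rotation vector about the tool's x, y, z each as a share of 90 degrees, from -1 to 1, then the closure, from 0 (fully open) to 1 (shut). In form: [x, y, z, wx, wy, wz, fingers, x, y, z, wx, wy, wz, fingers, ...]. A call has 1 to 8 rows; each row is the pose to reach, as a shift and turn from the pose commanded when the call began, along the tool's axes at that moment; what a row does not reach only later rows make up. A row lasts 1/8 s, in which the tool goes at most 62.5 mm and 10.7 degrees, less where a joint would pass 70% of its speed; a pose out of reach is approached as far as the arm can. A call with a number of a shift or a turn outside -1 to 1 is refused whole. A call with a gripper value outside its range is refused whole. The fingers move at their own pace and stop on an object; "newtons" is the grip in N (left out, the last holds). Time passes only in rows, so rows that repeat a pose let the fingers close. It gives the time, the measured TCP pose, the force, the opening and the grip force at its end, in the units of the state.
- sensors.state(): the state, without advancing time (a new reading comes with each control period).
- capture(name): name is "scene" or "top"; returns a dict with "frame" (384x512x3 uint8, red, green, blue), "fx", "fy", "cx", "cy" (pixels), "R" (3x3) and "t" (3): a world point X has camera coordinates R X + t. Camera axes: x right, y down, z forward; pixel columns grow to the right and rows downward; lengths in m; the calibration is good to about 2 mm. A picture is of the moment at which its call begins. There is no depth.
- ticket.close_job(): hands the job in; it is judged then, once.
The state is a dict: "t": time; "qpos": joint angles; "qd": joint speeds; "joint_efforts": joint torques, N m; "position": TCP position; "eef_rot": TCP orientation; "contact_force": force on the tool from outside, world axes, zero at the start; "torque": the same for the moment, N m; "opening": finger opening in m; "gripper_force": force on a finger pad.
Only numpy, scipy, OpenCV 4.12 (cv2) and the standard library are available. Lean on these libraries where they do the work, as an engineer would, in place of code of your own. Each camera call takes 0.05 s, during which the arm holds its last target. There are 200 camera calls.

## Working session

There is one attempt and no reset: what is moved stays moved. The work goes in short steps, Python scripts to look and compute and a tool call to move; the robot and the scene stay as the last step left them, time stands still between calls to the robot, and variables do not carry over. Pictures are saved under pics/ and viewed, at most 10 in all, crops included, and the job is handed in when it is done.

Besides the shell and the picture viewer there is one more tool, called after ">>>" in YAML: its name, and indented under it one key for each argument. apply_moves: Moves the arm, as the interface text tells. Its arguments: {"type":"object","properties":{"targets":{"type":"array"},"newtons":{"type":"number"}},"required":["targets"]}

```bash
mkdir -p pics; python3 - <<'E'
from station import sensors,capture,env
import cv2,json
print(env.finger_overhang, {k:(v if not hasattr(v,'tolist') else v.tolist()) for k,v in sensors.state().items()})
for n in("scene","top"):
    c=capture(n); cv2.imwrite(f"pics/{n}0.png",cv2.resize(c["frame"][:,:,::-1],(800,600),interpolation=cv2.INTER_CUBIC))
    print(n,c["fx"],c["fy"],c["cx"],c["cy"],c["R"],c["t"])
E
```

```text
0.019 {'t': 0.0, 'qpos': [-1.1629317007844733, 0.46942191772444564, -0.04859422993567227, 1.533665604062128, 0.02409654869987432, 1.1409898349013412, -0.08229458684882475], 'qd': [0.0018578261577482924, 0.0005376147902804967, -0.001017226537262409, -0.0004123501777804991, -0.0013349555066029897, -0.0013355859467550032, -7.62019271215658e-05], 'joint_efforts': [0.00034112938010366634, -51.03079676628113, -0.04676591022871435, -23.770920038223267, 0.010649185278452933, 0.007482757209800184, -2.008657816077175e-05], 'position': [0.2852945507249356, 0.6111578159395015, 0.2492865263693994], 'eef_rot': [-0.6804999688000302, -3.0666490819686207, 0.0029328136027300562], 'contact_force': [0.04904235056416677, -0.4231006054334421, 1.0428697167997383], 'torque': [0.01255861160428141, 0.02441521594486191, 0.040974668147092046], 'gripper_force': 0.0, 'opening': 0.08562373734955599}
scene 405.4283076977587 405.4283076977587 254.86663451434697 192.66061919816207 [[ 0.90283193 -0.42950318  0.0205312 ]
 [-0.21420334 -0.49063845 -0.84462468]
 [ 0.37284238  0.75815627 -0.53496507]] [-0.48731434  0.20563518  0.70176172]
top 411.71320129646244 411.71320129646244 251.84105218935736 181.02509642128217 [[ 0.00841682 -0.99995853 -0.00347712]
 [-0.99449531 -0.00800755 -0.10447472]
 [ 0.10444254  0.00433733 -0.99452146]] [0.05400912 0.58122545 1.07741338]
```

View pics/top0.png

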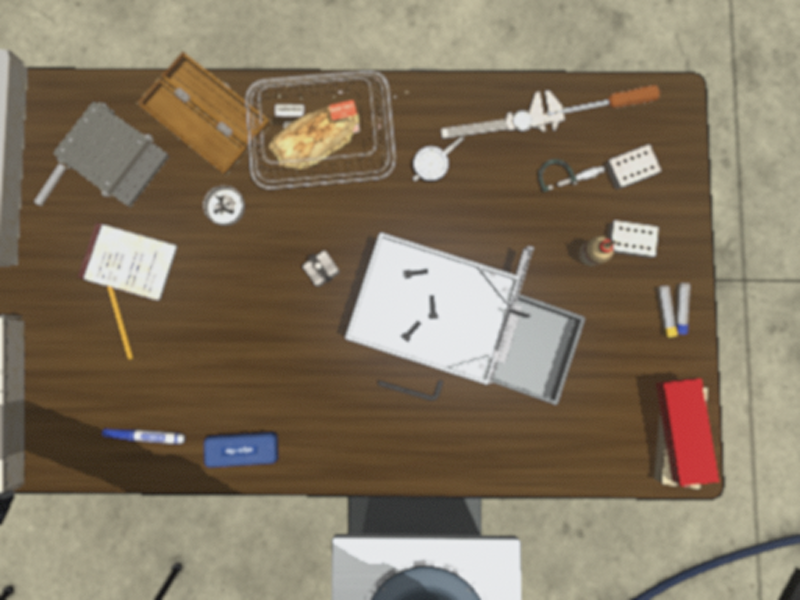

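View pics/scene0.png

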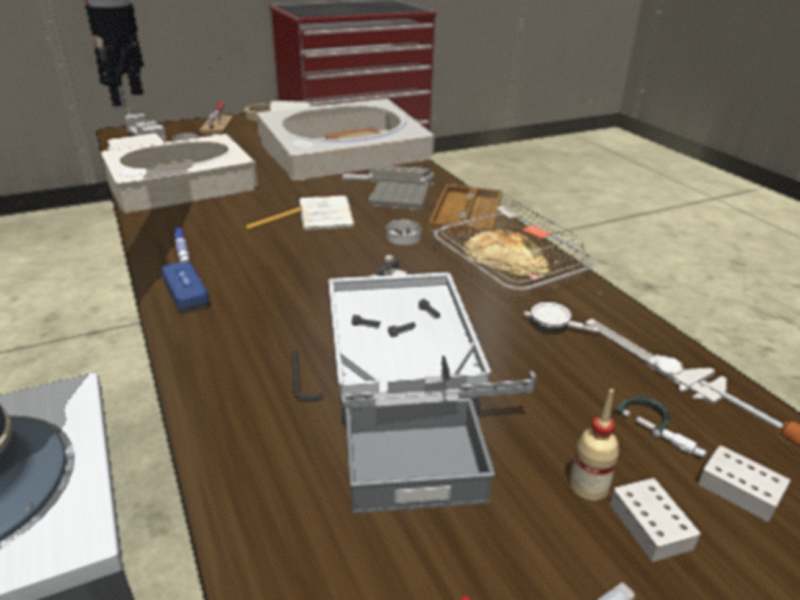

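The top view shows the tray, with corners near (380,234), (345,338), (490,383) and (523,272). The gate tab is near (518,313), the bin is on the right, and there are three screws. I'll enlarge it for exact points.

```bash
python3 - <<'E'
from station import capture
import cv2
c=capture("top")["frame"][140:265,215:380,::-1]
cv2.imwrite("pics/crop1.png",cv2.resize(c,None,fx=4.8,fy=4.8,interpolation=cv2.INTER_CUBIC))
E
```

```text
(no output)
```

View pics/crop1.png

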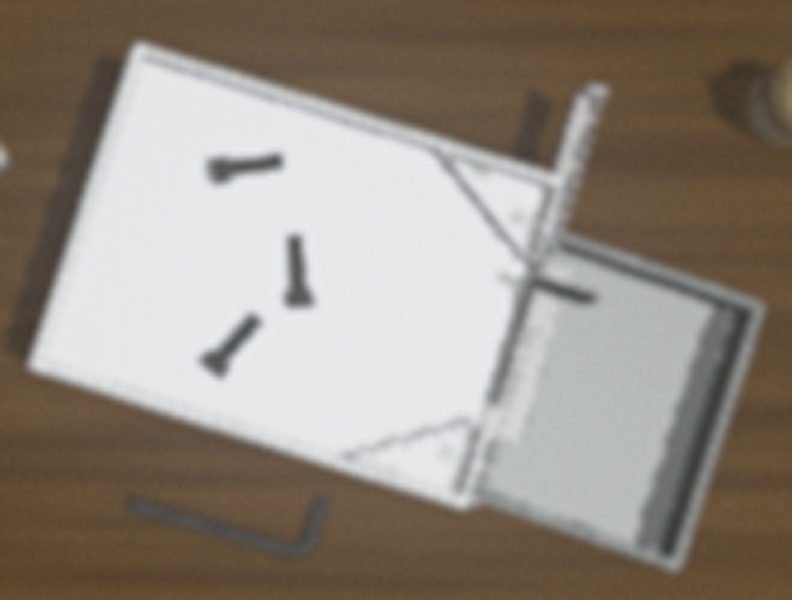

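```bash
cat > h.py <<'E'
import numpy as np
from scipy.optimize import least_squares
from scipy.spatial.transform import Rotation as Ro
def proj(c,X): p=np.asarray(X)@c["R"].T+c["t"]; return np.c_[c["fx"]*p[:,0]/p[:,2]+c["cx"],c["fy"]*p[:,1]/p[:,2]+c["cy"]]
def ray(c,uv,z):
    d=c["R"].T@[(uv[0]-c["cx"])/c["fx"],(uv[1]-c["cy"])/c["fy"],1]; o=-c["R"].T@c["t"]
    return o+d*(z-o[2])/d[2]
def crop(u): return np.array(u)/4.8+[215,140]-0.4
E
python3 - <<'E'
from h import *; from station import capture
c=capture("top")
L=np.array([(90,122,78),(-90,122,78),(-90,-117,78),(90,-117,78),(88,-50,78),(44,-115,78),(-88,-50,78),(-44,-115,78)])/1000
U=crop([(138,43),(30,368),(463,508),(555,182),(438,150),(532,263),(343,457),(470,418)])
def W(p,L): s,k=np.sin(p[2]),np.cos(p[2]); return np.c_[p[0]+k*L[:,0]-s*L[:,1],p[1]+s*L[:,0]+k*L[:,1],L[:,2]]
f=least_squares(lambda p:(proj(c,W(p,L))-U).ravel(),[.5,0,-.27],loss='soft_l1')
print(f.x,(proj(c,W(f.x,L))-U).round(2))
p=f.x;np.save("tray.npy",p)
T=lambda w:np.array([[np.cos(p[2]),np.sin(p[2])],[-np.sin(p[2]),np.cos(p[2])]])@(w[:2]-p[:2])
for n,u,z in[("s1 head",(213,168),.068),("s1 tip",(282,160),.066),("s2 tip",(294,237),.066),("s2 head",(299,303),.068),("s3 tip",(257,318),.066),("s3 head",(213,367),.068),("tab a",(535,283),.11),("tab b",(595,297),.11),("bin",(763,303),.045),("bin",(678,570),.045),("bottle foot",(785,118),.0),("hexcorner",(303,552),.008),("hexend",(322,497),.008),("hex far",(130,497),.008),("rail end",(600,88),.08)]:
    w=ray(c,crop(u),z); print(n,w.round(3),(T(w)*1000).round(0))
E
```

```text
[ 0.53570472 -0.00670852 -0.30482739] [[-0.51  0.83]
 [ 0.11 -0.7 ]
 [-0.57 -0.7 ]
 [ 0.81  0.03]
 [ 0.09 -0.51]
 [-0.33 -0.13]
 [-0.58  0.94]
 [ 2.53  0.42]]
s1 head [0.594 0.04  0.068] [41. 62.]
s1 tip [0.599 0.003 0.066] [57. 28.]
s2 tip [ 0.557 -0.004  0.066] [19.  9.]
s2 head [ 0.521 -0.007  0.068] [-14.  -4.]
s3 tip [0.513 0.016 0.066] [-29.  15.]
s3 head [0.486 0.039 0.068] [-61.  29.]
tab a [ 0.53  -0.126  0.11 ] [  31. -116.]
tab b [ 0.523 -0.157  0.11 ] [  33. -147.]
bin [ 0.524 -0.263  0.045] [  66. -248.]
bin [ 0.379 -0.214  0.045] [ -87. -244.]
bottle foot [ 0.634 -0.291  0.   ] [ 179. -242.]
hexcorner [ 0.384 -0.013  0.008] [-143.  -51.]
hexend [ 0.415 -0.023  0.008] [-110.  -52.]
hex far [0.414 0.085 0.008] [-144.   51.]
rail end [ 0.637 -0.168  0.08 ] [ 145. -123.]
```

The tray is fitted at (0.536, -0.007) with yaw -0.305, and the gate tab is at about tray x=31. I'll turn the tool so its x runs along tray +y and its y along tray +x, with the fingers closed, while travelling.

>>> apply_moves:
  targets: [-0.3,-0.3,0,0,0,0.115,1,-0.6,-0.6,0,0,0,0.23,1,-1,-1,0,0,0,0.345,1,-1,-1,0,0,0,0.46,1,-1,-1,0,0,0,0.575,1,-1,-1,0,0,0,0.69,1,-1,-1,0,0,0,0.805,1,-1,-1,0,0,0,0.916,1]
  newtons: 40

```text
t: 1.2
position: [0.3337, 0.4786, 0.2501]
eef_rot: [2.538, 1.851, -0.001]
contact_force: [0.6, -0.8, -0.3]
opening: 0.0001
gripper_force: 0.0
```

>>> apply_moves:
  targets: [-0.5,0.4,0,0,0,0,1,-1,0.8,0,0,0,0,1,-1,0.8,0,0,0,0,1]

```text
t: 1.58
position: [0.3824, 0.3543, 0.2505]
eef_rot: [2.54, 1.847, -0.001]
contact_force: [-0.1, 0.5, 0.3]
opening: -0.0001
gripper_force: 0.0
```

>>> apply_moves:
  targets: [-0.5,0.4,0,0,0,0,1,-1,0.8,0,0,0,0,1,-1,0.8,0,0,0,0,1]

```text
t: 1.95
position: [0.428, 0.2359, 0.2506]
eef_rot: [2.54, 1.848, 0.0]
contact_force: [-0.7, 0.9, -0.6]
opening: 0.0005
gripper_force: 0.0
```

>>> apply_moves:
  targets: [-0.5,0.4,0,0,0,0,1,-1,0.8,0,0,0,0,1,-1,0.8,0,0,0,0,1]

```text
t: 2.33
position: [0.4741, 0.1173, 0.2506]
eef_rot: [2.539, 1.849, 0.001]
contact_force: [-0.9, 0.5, 0.1]
opening: 0.0
gripper_force: 0.0
```

>>> apply_moves:
  targets: [-0.5,0.4,0,0,0,0,1,-1,0.8,0,0,0,0,1,-1,0.8,0,0,0,0,1]

```text
t: 2.7
position: [0.5203, -0.0018, 0.2505]
eef_rot: [2.537, 1.849, 0.0]
contact_force: [0.0, 1.3, -0.3]
opening: 0.0002
gripper_force: 0.0
```

>>> apply_moves:
  targets: [-0.5,0.0,0,0,0,0,1,-1,0.0,0,0,0,0,1,-1.0,0.0,0,0,0,0,1]

```text
t: 3.08
position: [0.4881, -0.0955, 0.2504]
eef_rot: [-2.536, -1.853, -0.0]
contact_force: [1.1, -0.2, -0.5]
opening: 0.0001
gripper_force: 0.0
```

>>> apply_moves:
  targets: [-0.33,0,0.3,0,0,0,1,-0.33,0,0.7,0,0,0,1,-0.33,0,1,0,0,0,1,-0.33,0,1,0,0,0,1]

```text
t: 3.58
position: [0.4784, -0.1226, 0.1483]
eef_rot: [-2.526, -1.861, 0.005]
contact_force: [0.4, 0.9, -0.5]
opening: -0.0002
gripper_force: 0.0
```

>>> apply_moves:
  targets: [0,0,0.2,0,0,0,1,0,0,0.42,0,0,0,1,0,0,0.42,0,0,0,1]

```text
t: 3.95
position: [0.4795, -0.124, 0.1083]
eef_rot: [-2.53, -1.861, 0.0]
contact_force: [-0.4, 0.4, -0.0]
opening: -0.0
gripper_force: 0.0
```

>>> apply_moves:
  targets: [0,0.2,0,0,0,0,1,0,0.3,0,0,0,0,1,0,0.4,0,0,0,0,1,0,0.5,0,0,0,0,1,0,0.6,0,0,0,0,1,0,0.7,0,0,0,0,1,0,0.8,0,0,0,0,1,0,0.9,0,0,0,0,1]

```text
t: 4.95
position: [0.5656, -0.1528, 0.1082]
eef_rot: [-2.533, -1.858, 0.0]
contact_force: [-1.4, 1.9, 0.8]
opening: 0.0001
gripper_force: 0.9
```

>>> apply_moves:
  targets: [0,0.08,0,0,0,0,1,0,0.16,0,0,0,0,1,0,0.2,0,0,0,0,1,0,0.22,0,0,0,0,1,0,0.22,0,0,0,0,1]

```text
t: 5.58
position: [0.5861, -0.1597, 0.1083]
eef_rot: [2.533, 1.858, 0.0]
contact_force: [-0.7, 0.4, -0.7]
opening: -0.0002
gripper_force: 0.2
```

>>> apply_moves:
  targets: [0,0.02,0,0,0,0,1,0,0.04,0,0,0,0,1,0,0.04,0,0,0,0,1]

```text
t: 5.95
position: [0.5886, -0.1605, 0.1082]
eef_rot: [-2.531, -1.857, 0.002]
contact_force: [-4.6, 1.2, 3.2]
opening: -0.0001
gripper_force: 2.5
```

```bash
python3 - <<'E'
from station import capture,sensors
import cv2
print(sensors.state()["contact_force"])
c=capture("scene")["frame"][160:330,180:360,::-1]
cv2.imwrite("pics/s1.png",cv2.resize(c,None,fx=3.4,fy=3.4,interpolation=cv2.INTER_CUBIC))
E
```

```text
[-4.59854157  1.24467593  3.22700075]
```

View pics/s1.png

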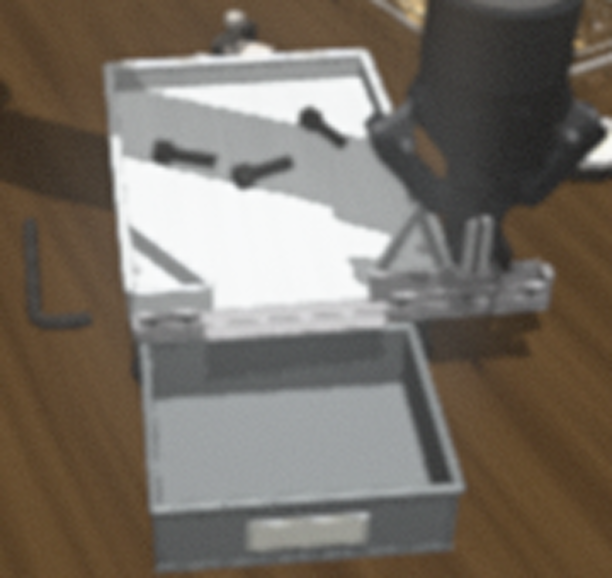

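The mouth is clear from (205,320) to (385,315), and the wrist force is rising as the gate nears its stop. I'll press a little more to confirm.

>>> apply_moves:
  targets: [0,0.02,0,0,0,0,1,0,0.04,0,0,0,0,1,0,0.04,0,0,0,0,1]

```text
t: 6.38
position: [0.589, -0.1606, 0.1081]
eef_rot: [-2.525, -1.852, 0.008]
contact_force: [-15.0, 5.8, 10.8]
opening: -0.0002
gripper_force: 7.5
```

Confirmed: the gate is hard against its stop. Next I'll back off, lift, and go behind the first screw (A).

>>> apply_moves:
  targets: [0,-0.2,0,0,0,0,1,0,-0.2,-0.35,0,0,0,1,0,-0.25,-0.7,0,0,0,1,0.5,-0.52,-0.7,0,0,0,1,1,-0.52,-0.7,0,0,0,1]

```text
t: 7.0
position: [0.574, -0.0503, 0.1794]
eef_rot: [2.534, 1.855, 0.004]
contact_force: [1.2, 0.1, 0.8]
opening: 0.0002
gripper_force: 0.0
```

>>> apply_moves:
  targets: [0.5,0,0,0,0,0,1,1,0,0,0,0,0,1]

```text
t: 7.25
position: [0.6055, 0.046, 0.179]
eef_rot: [2.532, 1.857, 0.005]
contact_force: [-0.0, 0.4, -0.5]
opening: -0.0005
gripper_force: 0.0
```

>>> apply_moves:
  targets: [0.22,0,0,0,0,0,1,0.22,0,0.4,0,0,0,1,0.22,0,0.8,0,0,0,1,0.22,0,0.9,0,0,0,1,0.22,0,0.9,0,0,0,1]

```text
t: 7.88
position: [0.611, 0.0646, 0.0885]
eef_rot: [2.534, 1.856, -0.0]
contact_force: [-0.3, 0.6, 0.8]
opening: 0.0003
gripper_force: 0.0
```

```bash
cat > trk.py <<'E'
from h import *; from station import capture,sensors
import cv2
p=np.load("tray.npy"); k,s=np.cos(p[2]),np.sin(p[2])
def tray(w): d=np.asarray(w)[:2]-p[:2]; return np.array([k*d[0]+s*d[1],-s*d[0]+k*d[1]])*1e3
def warp(c,z=.065):
    q=np.array([(-.1,-.16),(.1,-.16),(.1,.13),(-.1,.13)])
    W=np.c_[p[0]+k*q[:,0]-s*q[:,1],p[1]+s*q[:,0]+k*q[:,1],[z]*4]
    H=cv2.getPerspectiveTransform(proj(c,W).astype(np.float32),np.float32([(0,290),(200,290),(200,0),(0,0)]))
    return cv2.warpPerspective(c["frame"],H,(200,290),flags=cv2.INTER_CUBIC) # px = (x+100, 130-y) mm
if __name__=="__main__":
    st=sensors.state(); print("tcp",tray(st["position"]).round(1),st["position"][2],st["contact_force"].round(1) if hasattr(st["contact_force"],"round") else st["contact_force"])
    for n in("top","scene"):
        g=warp(capture(n)).max(2); m=(g<90).astype(np.uint8); N,l,S,_=cv2.connectedComponentsWithStats(m)
        for i in range(1,N):
            if S[i,4]<120: continue
            y,x=np.nonzero(l==i); (cx,cy),(a,b),t=cv2.minAreaRect(np.c_[x,y].astype(np.float32))
            print(n,S[i,4],"c",(round(x.mean()-100),round(130-y.mean())),"x",(x.min()-100,x.max()-100),"y",(130-y.max(),130-y.min()),"box",round(a),round(b))
E
python3 trk.py
```

```text
tcp [50.4 90.6] 0.08853660335375577 [-0.3  0.6  0.8]
scene 397 c (-96, 108) x (np.int64(-100), np.int64(-92)) y (np.int64(79), np.int64(130)) box 51 8
scene 180 c (48, 120) x (np.int64(44), np.int64(54)) y (np.int64(107), np.int64(130)) box 9 24
scene 123 c (71, 120) x (np.int64(66), np.int64(75)) y (np.int64(109), np.int64(130)) box 6 22
scene 365 c (49, 51) x (np.int64(39), np.int64(60)) y (np.int64(29), np.int64(71)) box 44 14
scene 349 c (-46, 26) x (np.int64(-60), np.int64(-27)) y (np.int64(15), np.int64(40)) box 37 17
scene 327 c (1, 2) x (np.int64(-13), np.int64(21)) y (np.int64(-10), np.int64(13)) box 15 40
scene 143 c (-87, -147) x (np.int64(-90), np.int64(-84)) y (np.int64(-159), np.int64(-129)) box 30 6
scene 272 c (77, -153) x (np.int64(66), np.int64(95)) y (np.int64(-159), np.int64(-145)) box 29 14
scene 737 c (-2, -156) x (np.int64(-50), np.int64(47)) y (np.int64(-159), np.int64(-152)) box 97 7
```

>>> apply_moves:
  targets: [0,0,0.055,0,0,0,1,-0.15,0,0.055,0,0,0,1,-0.3,0,0.055,0,0,0,1,-0.42,0,0.055,0,0,0,1,-0.54,0,0.055,0,0,0,1,-0.66,0,0.055,0,0,0,1,-0.78,0,0.055,0,0,0,1,-0.9,0,0.055,0,0,0,1]

```text
t: 8.98
position: [0.5834, -0.0209, 0.0828]
eef_rot: [-2.533, -1.859, -0.0]
contact_force: [0.5, -0.5, 0.6]
opening: 0.0002
gripper_force: 0.2
```

```bash
python3 trk.py
```

```text
tcp [49.8  0.8] 0.08281756877507176 [ 0.5 -0.5  0.6]
top 120 c (61, 129) x (np.int64(32), np.int64(88)) y (np.int64(128), np.int64(130)) box 2 56
top 184 c (87, 53) x (np.int64(69), np.int64(99)) y (np.int64(49), np.int64(59)) box 9 31
top 181 c (-80, 37) x (np.int64(-100), np.int64(-46)) y (np.int64(34), np.int64(42)) box 54 8
scene 6383 c (61, 80) x (np.int64(10), np.int64(99)) y (np.int64(-49), np.int64(130)) box 179 89
scene 777 c (-96, 74) x (np.int64(-100), np.int64(-91)) y (np.int64(29), np.int64(118)) box 9 89
scene 338 c (-46, 26) x (np.int64(-60), np.int64(-27)) y (np.int64(15), np.int64(40)) box 37 17
scene 384 c (3, 4) x (np.int64(-13), np.int64(23)) y (np.int64(-10), np.int64(16)) box 16 40
scene 147 c (71, -152) x (np.int64(66), np.int64(77)) y (np.int64(-159), np.int64(-145)) box 14 11
scene 673 c (-2, -156) x (np.int64(-49), np.int64(46)) y (np.int64(-159), np.int64(-152)) box 95 7
```

```bash
python3 -c "
from trk import *
cv2.imwrite('pics/w1.png',cv2.resize(warp(capture('scene'))[:,:,::-1],None,fx=2,fy=2))"
```

```text
(no output)
```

View pics/w1.png

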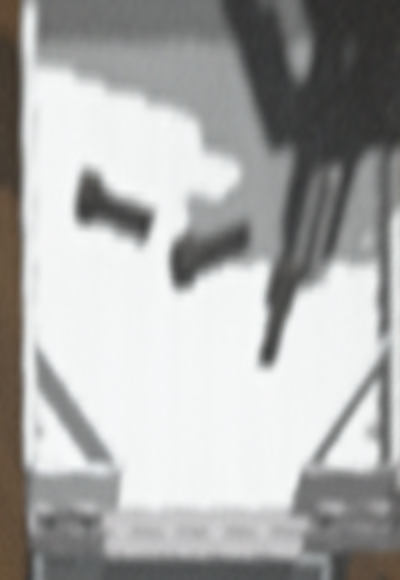

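The rectified view (2 px per mm) shows screw A pushed head-first ahead of the finger, with its tip at (265,362) pointing at the mouth. The finger sits a little right of its head at (285,270). I'll recentre behind it and push along its axis.

>>> apply_moves:
  targets: [0.06,0,0,0,0,0,1,0.06,-0.07,0,0,0,0,1,-0.03,-0.08,0,0,0,0,1,-0.15,-0.11,0,0,0,0,1,-0.27,-0.14,0,0,0,0,1,-0.39,-0.17,0,0,0,0,1,-0.51,-0.2,0,0,0,0,1,-0.63,-0.23,0,0,0,0,1]

```text
t: 10.12
position: [0.5423, -0.0742, 0.0828]
eef_rot: [-2.533, -1.858, -0.0]
contact_force: [0.2, -0.0, -0.2]
opening: -0.0004
gripper_force: 0.1
```

```bash
python3 trk.py|head -1; python3 -c "
from trk import *
g=warp(capture('scene')).max(2)[125:275:4,40:180:3]
for i,r in enumerate(g): print(130-125-4*i,''.join('#' if v<90 else '.' for v in r))"
```

```text
tcp [ 26.6 -62.4] 0.08283976522983323 [ 0.2 -0.  -0.2]
5 ................###############################
1 ................###############################
-3 ................####..########################.
-7 ................###....#######################.
-11 ........................#..##############.###..
-15 ............................###########........
-19 ............................##########.........
-23 ............................###.....#..........
-27 ...........................###......#..........
-31 ...........................###.....##..........
-35 ...........................###.....#...........
-39 ...........................##......#...........
-43 ...........................##.....##...........
-47 ...........................##.....#............
-51 ...........................#......#............
-55 ...........................#......#............
-59 ...........................#.....#.............
-63 ...............................................
-67 ..............................#................
-71 ............................####...............
-75 .......
[... 235 characters left out ...]
.............
-95 .............................#.................
-99 .............................#.................
-103 .............................#.................
-107 .............................#.................
-111 .............................#.................
-115 ...............................................
-119 ...............................................
-123 ...............................................
-127 ...............................................
-131 ...............................................
-135 ...............................................
-139 ...............................................
-143 ...............................................
```

Screw A is straight, with its tip at (27,-112) mm. I'll push it out over the lip.

>>> apply_moves:
  targets: [-0.12,0,0,0,0,0,1,-0.24,0,0,0,0,0,1,-0.36,0,0,0,0,0,1,-0.48,0,0,0,0,0,1,-0.6,0,0,0,0,0,1,-0.7,0,0,0,0,0,1,-0.76,0,0,0,0,0,1,-0.76,0,0,0,0,0,1]

```text
t: 11.28
position: [0.5197, -0.1464, 0.0827]
eef_rot: [-2.534, -1.857, 0.0]
contact_force: [0.1, -0.8, 1.5]
opening: 0.0001
gripper_force: 0.0
```

>>> apply_moves:
  targets: [0,0,-0.5,0,0,0,1,0.5,-0.1,-0.6,0,0,0,1,1,-0.2,-0.6,0,0,0,1]

```text
t: 11.65
position: [0.5319, -0.0433, 0.1441]
eef_rot: [2.533, 1.856, 0.005]
contact_force: [0.9, -0.0, -0.4]
opening: -0.0002
gripper_force: 0.0
```

```bash
python3 trk.py;  python3 -c "
from trk import *
cv2.imwrite('pics/s2.png',cv2.resize(capture('scene')['frame'][170:330,190:350,::-1],None,fx=3.4,fy=3.4))"
```

```text
tcp [  7.4 -36.1] 0.14414373067754496 [ 0.9 -0.  -0.4]
top 464 c (51, -4) x (np.int64(14), np.int64(89)) y (np.int64(-8), np.int64(0)) box 7 75
top 237 c (-72, -29) x (np.int64(-100), np.int64(-27)) y (np.int64(-36), np.int64(-20)) box 9 74
scene 963 c (27, 106) x (np.int64(11), np.int64(52)) y (np.int64(70), np.int64(130)) box 39 62
scene 736 c (-96, 43) x (np.int64(-100), np.int64(-91)) y (np.int64(2), np.int64(83)) box 81 9
scene 377 c (-45, 26) x (np.int64(-60), np.int64(-25)) y (np.int64(15), np.int64(39)) box 37 18
scene 448 c (1, 4) x (np.int64(-14), np.int64(22)) y (np.int64(-10), np.int64(16)) box 19 40
scene 123 c (71, -152) x (np.int64(66), np.int64(76)) y (np.int64(-159), np.int64(-146)) box 13 10
scene 671 c (-2, -156) x (np.int64(-49), np.int64(45)) y (np.int64(-159), np.int64(-152)) box 7 94
```

View pics/s2.png

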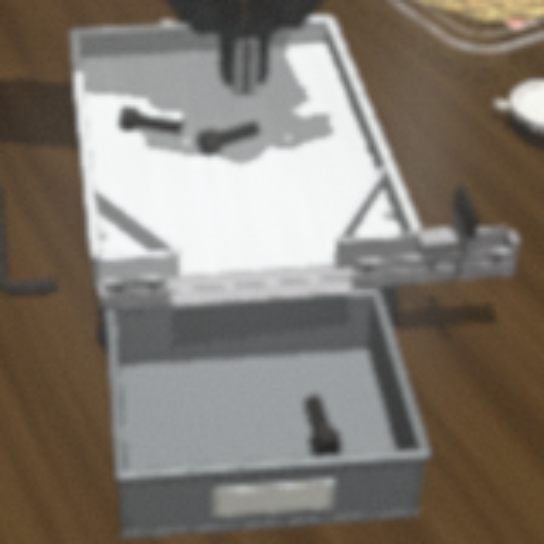

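Screw A is in the bin at (322,425) and the gate is still open. Next is screw B, whose centre is at about (0,3) mm.

>>> apply_moves:
  targets: [0.4,-0.08,0,0,0,0,1,0.75,-0.08,0,0,0,0,1,0.75,-0.08,0,0,0,0,1,0.75,-0.08,0.3,0,0,0,1,0.75,-0.08,0.55,0,0,0,1,0.75,-0.08,0.61,0,0,0,1,0.75,-0.08,0.61,0,0,0,1]

```text
t: 12.68
position: [0.5457, 0.0281, 0.0819]
eef_rot: [2.534, 1.856, -0.001]
contact_force: [0.2, -0.4, -0.0]
opening: -0.0002
gripper_force: 0.0
```

>>> apply_moves:
  targets: [-0.12,0,0,0,0,0,1,-0.2,0,0,0,0,0,1,-0.28,0,0,0,0,0,1,-0.36,0,0,0,0,0,1,-0.45,0,0,0,0,0,1,-0.54,0,0,0,0,0,1,-0.63,0,0,0,0,0,1,-0.72,0,0,0,0,0,1]

```text
t: 13.68
position: [0.5239, -0.0399, 0.0818]
eef_rot: [-2.533, -1.858, -0.0]
contact_force: [-0.1, 0.2, -0.0]
opening: 0.0002
gripper_force: 0.2
```

```bash
cat > asc.py <<'E'
from trk import *
print(tray(sensors.state()["position"]).round(1),sensors.state()["position"][2])
g=warp(capture('scene')).max(2)[70:276:4,10:182:3]
for i,r in enumerate(g): print(f"{130-70-4*i:5d}",''.join('#' if v<90 else '.' for v in r))
print("cols x=-90+3*col")
E
python3 asc.py
```

```text
[ -1.3 -35.2] 0.08175878581321536
   60 .................########.....####..##################....
   56 ..................########....####..#################.....
   52 ...................#######...#####..################......
   48 ...................###############.################.......
   44 ....................##############.###############........
   40 ...........###......##############.##############.........
   36 ...........###.......###########################..........
   32 ...........####......###########################..........
   28 ..........########...##########################...........
   24 ..........####################################............
   20 .................############################.............
   16 ...................###......###########...................
   12 ............................##########....................
    8 ............................###....##.....................
    4 ............................###....##.....................
    0 ............................##.....##.....................
   -4 ....................
[... 1630 characters left out ...]
.................................
 -108 ..........................................................
 -112 ..........................................................
 -116 ..........................................................
 -120 ..........................................................
 -124 ..........................................................
 -128 ..........................................................
 -132 ..........................................................
 -136 ..........................................................
 -140 .#........................................................
 -144 .#........................................................
cols x=-90+3*col
```

>>> apply_moves:
  targets: [-0.1,0,0,0,0,0,1,-0.2,0,0,0,0,0,1,-0.3,0,0,0,0,0,1,-0.4,0,0,0,0,0,1,-0.5,0,0,0,0,0,1,-0.6,0,0,0,0,0,1,-0.7,0,0,0,0,0,1,-0.78,0,0,0,0,0,1]

```text
t: 14.72
position: [0.5005, -0.1144, 0.0818]
eef_rot: [-2.533, -1.858, -0.0]
contact_force: [0.4, -0.1, -0.1]
opening: -0.0001
gripper_force: 0.2
```

```bash
python3 asc.py | sed -n '1p;35,60p'
```

```text
[  -1.3 -113.2] 0.081794428382518
  -72 ............................##########....................
  -76 ............................###....###....................
  -80 ............................##......#.....................
  -84 ............................##.....##.....................
  -88 ...........................###..#..##.....................
  -92 ...........................###..#..#......................
  -96 ...........................##......#......................
 -100 ...........................##.....##......................
 -104 ...........................##..#..#.......................
 -108 ...........................##.....#.......................
 -112 ...........................##.............................
 -116 ..........................................................
 -120 ..............................##..#..#....................
 -124 ..........................############....................
 -128 ..........................############....................
 -132 ..........................######..........................
 -136 ..........................###.............................
 -140 .#........................##..............................
 -144 .#........................................................
cols x=-90+3*col
```

>>> apply_moves:
  targets: [-0.08,0,0,0,0,0,1,-0.15,0,0,0,0,0,1,-0.22,0,0,0,0,0,1,-0.25,0,0,0,0,0,1,-0.25,0,0,0,0,0,1]

```text
t: 15.4
position: [0.4931, -0.1377, 0.0818]
eef_rot: [-2.533, -1.858, -0.0]
contact_force: [0.2, 0.2, 0.9]
opening: -0.0003
gripper_force: 0.0
```

>>> apply_moves:
  targets: [0,0,-0.5,0,0,0,1,0.4,-0.2,-0.6,0,0,0,1,1,-0.4,-0.6,0,0,0,1]

```text
t: 15.78
position: [0.4858, -0.031, 0.1432]
eef_rot: [2.535, 1.852, 0.005]
contact_force: [1.1, 1.1, 0.3]
opening: -0.0002
gripper_force: 0.0
```

```bash
python3 trk.py;  python3 -c "
from trk import *
cv2.imwrite('pics/s3.png',cv2.resize(capture('scene')['frame'][170:330,190:350,::-1],None,fx=3.4,fy=3.4))"
```

```text
tcp [-40.3 -38.2] 0.14317499843656958 [1.1 1.1 0.3]
top 215 c (-42, -8) x (np.int64(-63), np.int64(-15)) y (np.int64(-14), np.int64(-4)) box 6 49
scene 1025 c (-32, 106) x (np.int64(-48), np.int64(-8)) y (np.int64(67), np.int64(130)) box 63 40
scene 803 c (-95, 29) x (np.int64(-100), np.int64(-90)) y (np.int64(-12), np.int64(72)) box 84 10
scene 523 c (-46, 27) x (np.int64(-62), np.int64(-25)) y (np.int64(15), np.int64(43)) box 42 21
scene 255 c (-95, -49) x (np.int64(-100), np.int64(-91)) y (np.int64(-66), np.int64(-33)) box 33 9
scene 133 c (71, -152) x (np.int64(66), np.int64(76)) y (np.int64(-159), np.int64(-145)) box 14 10
scene 678 c (-2, -156) x (np.int64(-49), np.int64(45)) y (np.int64(-159), np.int64(-152)) box 94 7
```

View pics/s3.png

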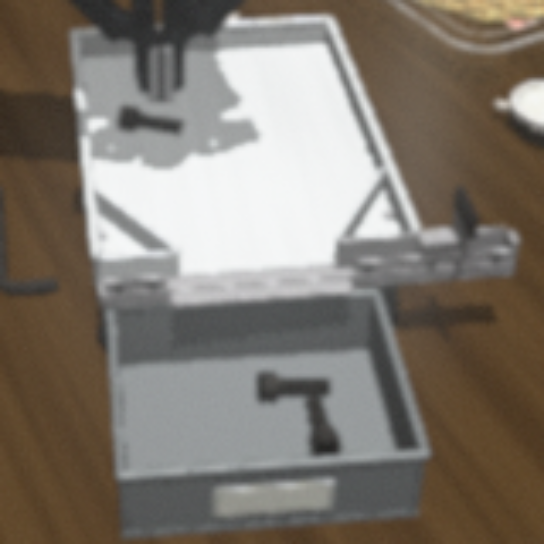

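Screw B is in the bin too. Screw C is left at about (-46,25) mm. I'll approach it with the tool yawed 17.6° so that the push aims at the mouth.

>>> apply_moves:
  targets: [0.5,-0.1,0,0,0,-0.1,1,0.93,-0.19,0,0,0,-0.195,1,0.93,-0.19,0,0,0,-0.195,1,0.93,-0.19,0.3,0,0,-0.195,1,0.93,-0.19,0.55,0,0,-0.195,1,0.93,-0.19,0.6,0,0,-0.195,1,0.93,-0.19,0.6,0,0,-0.195,1]

```text
t: 16.8
position: [0.4951, 0.0623, 0.082]
eef_rot: [2.222, 2.22, -0.001]
contact_force: [0.4, 0.2, 0.8]
opening: 0.0002
gripper_force: 0.0
```

>>> apply_moves:
  targets: [-0.1,0,0,0,0,0,1,-0.17,0,0,0,0,0,1,-0.24,0,0,0,0,0,1,-0.31,0,0,0,0,0,1,-0.38,0,0,0,0,0,1,-0.45,0,0,0,0,0,1]

```text
t: 17.55
position: [0.4949, 0.0181, 0.0818]
eef_rot: [-2.22, -2.223, 0.0]
contact_force: [0.5, -0.2, 0.3]
opening: 0.0002
gripper_force: 0.1
```

```bash
python3 asc.py
```

```text
[-46.4  11.4] 0.08175896289963502
   60 .........#.########.##....................................
   56 ............#####...##....................................
   52 ............####....#.....................................
   48 #...........###.....#.....................................
   44 #...........###.....#.....................................
   40 #..........####.....#.....................................
   36 #..........####.....#.....................................
   32 #..........####.....#.....................................
   28 ...........####....#......................................
   24 ...........####....#......................................
   20 ............##.....#......................................
   16 ............##............................................
   12 .............#...#........#...............................
    8 ................##......###...............................
    4 ...............###..######................................
    0 ...............########...................................
   -4 ...............#####
[... 1630 characters left out ...]
.................................
 -108 ..........................................................
 -112 ..........................................................
 -116 ..........................................................
 -120 ..........................................................
 -124 ..........................................................
 -128 ..........................................................
 -132 #....#....................................................
 -136 #.........................................................
 -140 .#........................................................
 -144 .##.......................................................
cols x=-90+3*col
```

Screw C lies flat against the face but sits off-centre, about 13 mm to the finger's right. I'll back off, shift and continue.

>>> apply_moves:
  targets: [0.08,0,0,0,0,0,1,0.08,0.13,0,0,0,0,1,0.08,0.13,0,0,0,0,1,0,0.13,0,0,0,0,1,-0.08,0.13,0,0,0,0,1,-0.16,0.13,0,0,0,0,1,-0.24,0.13,0,0,0,0,1,-0.32,0.13,0,0,0,0,1]

```text
t: 18.6
position: [0.5079, -0.0141, 0.0818]
eef_rot: [-2.22, -2.223, -0.0]
contact_force: [1.2, -0.1, -0.1]
opening: -0.0001
gripper_force: 0.1
```

```bash
python3 asc.py|sed -n '1p;10,40p'
```

```text
[-24.3 -15.4] 0.08180780003005893
   28 ...................######.................................
   24 ...................#####....#.............................
   20 ...................####.....#.............................
   16 ...................####.....#.............................
   12 ...................####.....#.............................
    8 ...................####...................................
    4 ...................###....................................
    0 ...................###.....#..............................
   -4 ...................###....................................
   -8 ...................###....................................
  -12 ....................##....................................
  -16 ....................##....................................
  -20 ....................#...###..#............................
  -24 ...................##.########............................
  -28 ...................########...............................
  -32 ...................####...................................
  -36 ...................#
[... 248 characters left out ...]
..................................................
  -56 ..........................................................
  -60 ..........................................................
  -64 ..........................................................
  -68 ..........................................................
  -72 ..........................................................
  -76 ..........................................................
  -80 ..........................................................
  -84 ..........................................................
  -88 ..........................................................
  -92 ..........................................................
```

It's now centred. I'll push it on out.

>>> apply_moves:
  targets: [-0.1,0,0,0,0,0,1,-0.2,0,0,0,0,0,1,-0.3,0,0,0,0,0,1,-0.4,0,0,0,0,0,1,-0.5,0,0,0,0,0,1,-0.6,0,0,0,0,0,1,-0.7,0,0,0,0,0,1,-0.8,0,0,0,0,0,1]

```text
t: 19.65
position: [0.5081, -0.0941, 0.0818]
eef_rot: [-2.22, -2.223, -0.0]
contact_force: [0.2, 0.5, 0.1]
opening: -0.0
gripper_force: 0.2
```

```bash
python3 asc.py|sed -n '1p;30,55p'
```

```text
[ -0.1 -91.6] 0.08176527770049108
  -52 ..........................#########..#....................
  -56 ............................####.....#....................
  -60 ............................####.....#....................
  -64 ............................####....#.....................
  -68 ...........................####.....#.....................
  -72 ...........................####.....#.....................
  -76 ...........................####...........................
  -80 ...........................###............................
  -84 ...........................###............................
  -88 ............................##............................
  -92 ............................##..#.........................
  -96 ............................##..##.####...................
 -100 ...........................##..########...................
 -104 ...........................##########.....................
 -108 ...........................#####..........................
 -112 ...........................###............................
 -116 ...........................##.............................
 -120 ..........................................................
 -124 ..........................................................
 -128 ..........................................................
 -132 ..........................................................
 -136 ..........................................................
 -140 .#........................................................
 -144 .#........................................................
cols x=-90+3*col
```

>>> apply_moves:
  targets: [-0.1,0,0,0,0,0,1,-0.2,0,0,0,0,0,1,-0.3,0,0,0,0,0,1,-0.4,0,0,0,0,0,1,-0.48,0,0,0,0,0,1,-0.5,0,0,0,0,0,1,-0.5,0,0,0,0,0,1]

```text
t: 20.58
position: [0.5082, -0.1434, 0.0818]
eef_rot: [-2.22, -2.223, -0.0]
contact_force: [0.5, -1.2, -0.4]
opening: -0.0001
gripper_force: 0.0
```

>>> apply_moves:
  targets: [0,0,-0.5,0,0,0,1,0,0,-0.9,0,0,0.1,1,0,0,-0.9,0,0,0.195,1,0,0,-0.9,0,0,0.195,1]

```text
t: 21.08
position: [0.5083, -0.1427, 0.172]
eef_rot: [-2.53, -1.862, -0.001]
contact_force: [0.2, 0.0, -0.0]
opening: 0.0001
gripper_force: 0.0
```

```bash
python3 trk.py;  python3 -c "
from trk import *
cv2.imwrite('pics/s4.png',cv2.resize(capture('scene')['frame'][170:330,190:350,::-1],None,fx=3.4,fy=3.4))"
```

```text
tcp [  14.6 -138. ] 0.17203677430309938 [ 0.2  0.  -0. ]
top 308 c (-98, 58) x (np.int64(-100), np.int64(-96)) y (np.int64(21), np.int64(100)) box 79 4
top 1231 c (38, -151) x (np.int64(-17), np.int64(99)) y (np.int64(-159), np.int64(-140)) box 19 116
scene 7331 c (55, 82) x (np.int64(-5), np.int64(99)) y (np.int64(-12), np.int64(130)) box 142 104
scene 791 c (-96, -29) x (np.int64(-100), np.int64(-91)) y (np.int64(-73), np.int64(12)) box 85 9
scene 142 c (71, -152) x (np.int64(66), np.int64(77)) y (np.int64(-159), np.int64(-145)) box 14 11
scene 680 c (-2, -156) x (np.int64(-48), np.int64(46)) y (np.int64(-159), np.int64(-152)) box 7 94
```

View pics/s4.png

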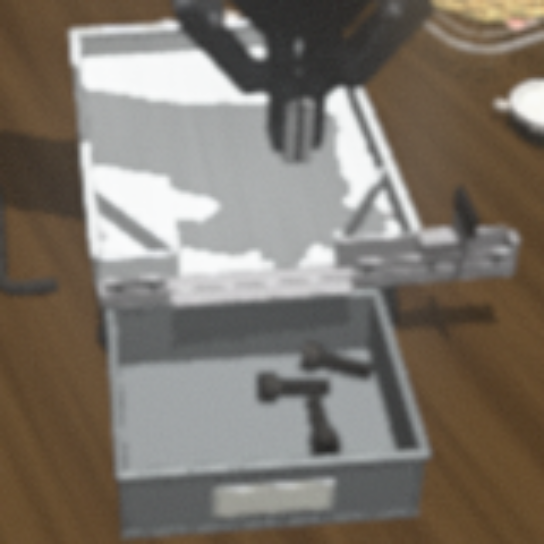

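All three screws are in the bin. Now I'll cross to the far (+x) side of the tab to shut the gate.

>>> apply_moves:
  targets: [0.07,0.5,0,0,0,0,1,0.07,1,0,0,0,0,1,0.07,1,0,0,0,0,1]

```text
t: 21.6
position: [0.6081, -0.1674, 0.1705]
eef_rot: [2.53, 1.86, -0.001]
contact_force: [-0.5, -0.2, -0.4]
opening: -0.0001
gripper_force: 0.0
```

>>> apply_moves:
  targets: [0,0.33,0,0,0,0,1,0,0.33,0,0,0,0,1,0,0.33,0.35,0,0,0,1,0,0.33,0.63,0,0,0,1,0,0.33,0.63,0,0,0,1]

```text
t: 22.22
position: [0.6341, -0.1757, 0.1063]
eef_rot: [-2.528, -1.856, 0.006]
contact_force: [-1.1, 0.4, 0.6]
opening: -0.0001
gripper_force: 0.0
```

>>> apply_moves:
  targets: [0,-0.15,0,0,0,0,1,0,-0.27,0,0,0,0,1,0,-0.39,0,0,0,0,1,0,-0.51,0,0,0,0,1,0,-0.63,0,0,0,0,1,0,-0.75,0,0,0,0,1,0,-0.87,0,0,0,0,1,0,-0.95,0,0,0,0,1]

```text
t: 23.22
position: [0.5457, -0.1478, 0.1087]
eef_rot: [-2.532, -1.858, 0.0]
contact_force: [1.5, -1.6, -0.3]
opening: 0.0001
gripper_force: 0.9
```

>>> apply_moves:
  targets: [0,-0.08,0,0,0,0,1,0,-0.15,0,0,0,0,1,0,-0.18,0,0,0,0,1,0,-0.2,0,0,0,0,1,0,-0.2,0,0,0,0,1]

```text
t: 23.85
position: [0.5301, -0.1429, 0.109]
eef_rot: [2.528, 1.855, 0.005]
contact_force: [8.6, -3.0, -5.8]
opening: 0.0
gripper_force: 4.0
```

>>> apply_moves:
  targets: [0,-0.02,0,0,0,0,1,0,-0.03,0,0,0,0,1,0,-0.03,0,0,0,0,1]

```text
t: 24.22
position: [0.5298, -0.1428, 0.1094]
eef_rot: [2.524, 1.852, 0.01]
contact_force: [13.1, -3.7, -10.2]
opening: -0.0002
gripper_force: 6.8
```

The gate is against its shut stop: the finger moved only 0.3 mm for 3 mm commanded. I'll back off, lift clear and check.

>>> apply_moves:
  targets: [0,0.15,0,0,0,0,1,0,0.2,0,0,0,0,1,0,0.2,-0.5,0,0,0,1,0,0.2,-1,0,0,0,1,0.6,0.5,-1,0,0,0,1,1,0.8,-1,0,0,0,1,1,0.8,-1,0,0,0,1]

```text
t: 25.1
position: [0.6329, -0.0646, 0.2076]
eef_rot: [-2.524, -1.867, -0.0]
contact_force: [0.3, -0.3, 0.0]
opening: -0.0002
gripper_force: 0.0
```

```bash
python3 -c "
from trk import *
print(sensors.state()['position'])
cv2.imwrite('pics/s5.png',cv2.resize(capture('scene')['frame'][160:330,170:400,::-1],None,fx=3.4,fy=3.4))"
```

```text
[ 0.63290971 -0.06462675  0.20756335]
```

View pics/s5.png

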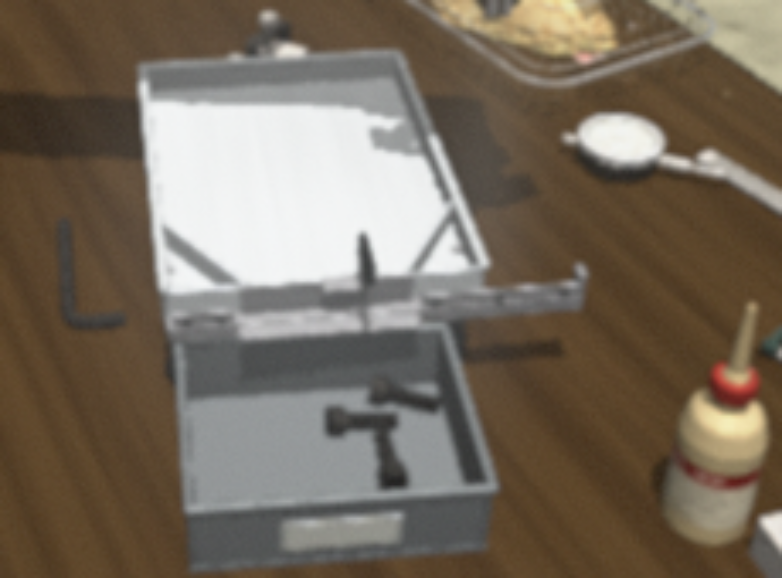

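The gate blade spans the mouth from (240,305) to (420,300) with the tab at (365,265). All three screws are in the bin, and the bystanders haven't moved. Handing in.

```bash
python3 -c "
from station import ticket
print(ticket.close_job())"
```

```text
the job is handed in; nothing more can be done
None
```

I opened the gate to its stop, swept all three screws into the bin, pushed the gate shut to its stop, and handed the job in at about 25 s with the arm clear and the bin, oil bottle, V-block and hex key not touched.

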